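# Shut the board tester

### The arm

A 7-joint arm with a two-finger parallel gripper is mounted at the origin on a cart in front of the work surface, level with it; the furniture and walls round the work are solid. World frame = base frame: x ahead of the robot, y to its left, z up, the work surface at z = 0. Lengths are in m, angles in rad, forces in N, time in s.
With the tool pointing down it reaches from about 0.35 to 0.775 m from the base axis. Payload 3.1 kg.
Tool frame: the origin (TCP) lies midway between the tips of the shut fingers; the grasp point (between the pads) lies 19 mm behind it; y points along the fingers, x is the direction in which the jaws open and shut, and the axes are right-handed (so a half turn about y gives the same grasp; the last joint's range is limited). The gripper opens to 85 mm and grips with 20 to 120 N. Pads are 22 mm wide; open, the fingers measure 114 mm over their backs; the gripper's body (76 mm by 85 mm) begins 54 mm behind the grasp point. The pads swing forward as they close: fully open they stand 13 mm farther back than shut.
Start: joints at [-1.262, 0.311, 0.014, 1.512, -0.004, 1.319, -0.027], TCP at [0.189, 0.517, 0.231] pointing down, gripper open.
Joint ranges: [-2.7, 2.7], [-0.3, 1.91], [-1.27, 1.3], [0.12, 2.57], [-1.44, 4.58], [0.2, 2.03], [-3.05, 3.05]. Speed limits (rad/s): [2.79, 2.79, 3.14, 3.14, 3.14, 3.14, 3.14].

### API

Orientations are given as a unit quaternion [w, x, y, z].
In Python, from plant import arm gives the robot as it stands.
- The arm moves only by the shell command python3 -m jog 'ROWS' [OPENING]. ROWS is JSON, a list of rows, each a list of 6 numbers: the shift along the tool's x, y, z in mm, then the turn, a rotation vector about the tool's x, y, z in rad. In form: [[dx, dy, dz, wx, wy, wz], ...]. A call has 1 to 20 rows; each row shifts and turns the commanded pose from where the row before left it, along the tool's axes as they then stand; what a row does not reach is not made up. A row lasts 1/8 s, in which the tool goes at most 62.5 mm and 10.7 degrees, less where a joint would pass 70% of its speed; a pose out of reach is approached as far as the arm can. A call is refused whole if a number of a shift passes 62.5 or a number of a turn 0.188, either way. A call with a gripper value outside its range is refused whole. OPENING is the closure, from 0 (fully open) to 1 (shut), set as the call begins (- or left out, the last holds). The fingers move at their own pace and stop on an object; the grip force is fixed at half the most. Time passes only in rows, so rows that do not move let the fingers close. It gives the time, the measured TCP pose, the force and the opening at its end, in the units of the state.
- arm.get_obs(): the state, without advancing time (a new reading comes with each control period).
- arm.get_image(name): name is "side" or "top" or "wrist"; returns a dict with "image" (480x640x3 uint8, red, green, blue), "intrinsics" (3x3 intrinsics, pixels), "rvec" (rotation vector, rad) and "tvec" (3), from world to camera coordinates, as OpenCV has them; the wrist camera has in their place "hand_eye" (4x4, takes a point from camera to tool coordinates, whose origin is the TCP and whose axes are the tool frame's). Camera axes: x right, y down, z forward; pixel columns grow to the right and rows downward; lengths in m; the calibration is good to about 2 mm. A picture is of the moment at which its call begins: read the wrist's pose just before it. There is no depth.
- arm.job_done(): hands the job in, once; it reports no verdict.
The state is a dict: "t": time; "qpos": joint angles; "dq": joint speeds; "tau": joint torques, N m; "tool_pos": TCP position; "orientation": TCP orientation; "force": force on the tool from outside, world axes, zero at the start; "wrist_torque": the same for the moment, N m; "width": opening from 0.0 (shut) to 1.0 (fully open).
Only numpy, scipy, OpenCV 4.12 (cv2) and the standard library are available. Lean on these libraries where they do the work, as an engineer would, in place of code of your own. Each camera call takes 0.05 s, during which the arm holds its last target.

### The job

Get the board tester ready for its test, using only the fingertips: push the board carrier that sticks out of its front fully home, and only then push the raised lid down until it is flat shut. Grasp and lift nothing, do not touch the circuit board itself, do not shove the tester out of its place, and leave the multimeter, the tape roll and the small carton beside it alone.

Things in the scene. Friction and masses are not known exactly. Their poses are not given: they have to be found in the camera images.
- tester: Board tester: low open-topped aluminium box, 110 (x) x 140 (y) x 50 mm high, 58 mm with its lid shut. Stands loose on rubber feet, about 2 kg; a push of some 10 N or more slides it. Origin: centre of its underside, on the plywood board. Own -x points out of its front (to the robot, turned up to 0.4 rad), y to its left, z up. Front face (carrier home) at own x = -55 mm, back at +55 mm
- work_board: Plywood work board, 420 (x) x 675 (y) mm, fixed on the table; its top, on which the tester and the things beside it stand, is 65 mm above the table. Origin: centre of its underside
- carrier (a joint): Sliding carrier of the tester, like a drawer: 0 = fully home (its front panel flush with the box), grows in metres as it comes out along the tester's own -x, 0.062 at most. It slides with about 1.5 N of friction, stays where it is left and has no catch
- carrier_front (a point): Centre of the outer face of the carrier's flat front panel, which is 140 mm wide (tester's y), 42 mm high (6 to 48 mm above the plywood) and 8 mm thick. The point is 27 mm above the plywood and moves with the carrier. The panel is pushed along the tester's own +x
- lid (a joint): Grey lid with a clear window, hinged along the top back edge of the tester: 0 = shut flat, grows in radians as its front edge swings up and back (1.57 = upright). A stiff hinge (about 0.15 N m, some 2 N at the front edge, more if pushed fast) holds it at any angle. The lid is 110 mm long from hinge to front edge, 140 mm wide, 8 mm thick
- lid_axis (a point): Middle of the lid's hinge axis, 50 mm above the plywood, at the tester's own x = +55 mm, y = 0; the axis runs along the tester's y. The lid's inner face passes through the axis, its outer face lies 8 mm off it
- lid_edge (a point): Middle of the lid's free front edge, on its outer face (which is the upper face when shut), 110 mm from the hinge axis; moves with the lid. The lid is shut by pushing on the outer face near this edge, forward to the robot and down
- board: Green circuit board, 55 x 85 x 11 mm, clipped on the carrier behind the front panel, lower than the panel's top edge; it cannot be taken off. Origin: centre of its underside. Not to be touched
- multimeter: Hand multimeter, 165 x 87 x 49 mm, lying loose at the right of the tester. Origin: centre of its underside. To be left alone
- tape_white: Roll of white tape, 62 mm across, 20 mm high, lying loose at the left of the tester. Origin: centre of its underside. To be left alone
- relay_box: Small brown carton, 30 x 50 x 20 mm, lying loose at the left of the tester, nearer the robot than the tape. Origin: centre of its underside. To be left alone

How it is judged:
By the outcome, as a careful person would: the job done as asked, in the order asked, and still so for the second after the job is handed in, with the robot touching nothing.
It also fails if it takes over 51 s, if anything falls off the work surface, if the arm or the gripper's body presses on something with over 40 N, if the wrist force passes 120 N, or if a joint passes its speed limit or range.

## Working session

There is one attempt and no reset: what is moved stays moved. The work goes in short steps, Python scripts to look and compute and a shell command to move; the robot and the scene stay as the last step left them, time stands still between calls to the robot, and variables do not carry over. Pictures are saved under pics/ and viewed, and the job is handed in when it is done.

```bash
ls; mkdir -p pics; python3 - <<'E'
from plant import arm
import cv2
o=arm.get_obs(); print({k:(v if not hasattr(v,'round') else v) for k,v in o.items()})
for n in ["side","top"]:
    d=arm.get_image(n); cv2.imwrite(f"pics/{n}0.png",d["image"][:,:,::-1])
    print(n,d["intrinsics"],d["rvec"],d["tvec"])
E
```

```text
pics
{'t': 0.0, 'qpos': array([-1.26171895,  0.31172751,  0.01397961,  1.51306425, -0.00443041,
        1.3192109 , -0.02718668]), 'dq': array([ 0.00241493,  0.00088625,  0.00010035, -0.00060279,  0.00061398,
        0.00094178,  0.00155012]), 'tau': array([ 3.52076222e-04, -3.79913020e+01,  1.46290390e-01, -2.30589294e+01,
        1.22983867e-02,  1.36928874e-02, -1.47350113e-05]), 'tool_pos': array([0.18871472, 0.51582509, 0.23021714]), 'orientation': array([-0.57905511,  0.58005556,  0.40443475, -0.40578721]), 'force': array([-0.31003658, -0.04628214, -0.82282061]), 'wrist_torque': array([-0.00656812,  0.00523714, -0.04471712]), 'width': 1.0031071887629097}
side [[474.8546216    0.         320.21425764]
 [  0.         474.8546216  242.93599337]
 [  0.           0.           1.        ]] [ 0.54318863 -2.46405205  1.43715174] [0.53529777 0.25261138 0.64256851]
top [[595.69286222   0.         318.0358903 ]
 [  0.         595.69286222 239.77298313]
 [  0.           0.           1.        ]] [ 2.18975792 -2.18948136  0.06065941] [-0.03114967  0.63259429  0.94238188]
```

View pics/side0.png

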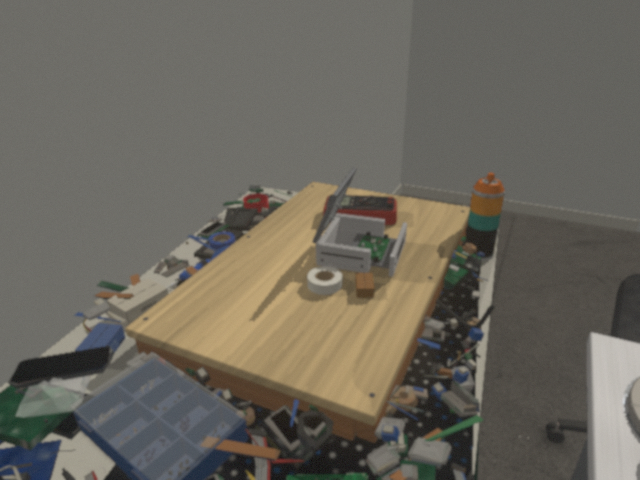

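View pics/top0.png

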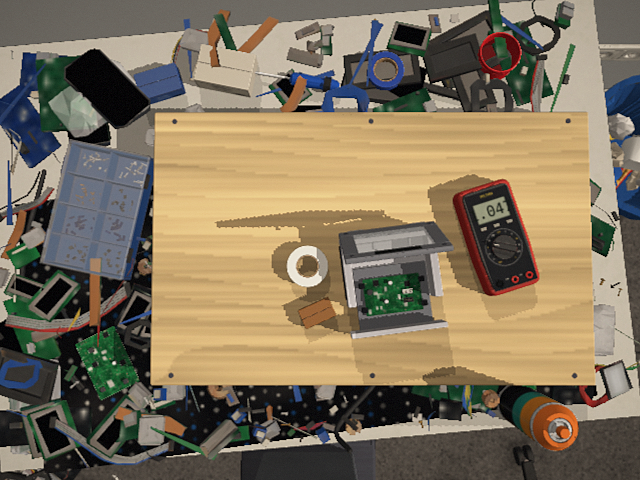

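The top view shows the tester near (390,285), with its carrier's panel edge at (355..447, 320..335) and the raised lid at (340..450, 225..260). The multimeter is to the right, the tape at (307,266) and the carton at (317,313). I'll zoom in to get the corners.

```bash
cat > h.py <<'E'
import numpy as np, cv2
from scipy.spatial.transform import Rotation as R
from plant import arm
def cam(n):
    d=arm.get_image(n); return d
def ray(d,uv):
    Rm=cv2.Rodrigues(np.array(d["rvec"]))[0]; t=np.array(d["tvec"]).ravel()
    K=np.array(d["intrinsics"]); v=np.linalg.solve(K,[uv[0],uv[1],1.])
    return -Rm.T@t, Rm.T@v
def onz(d,uv,z):
    o,v=ray(d,uv); return o+v*(z-o[2])/v[2]
def proj(d,p):
    return cv2.projectPoints(np.atleast_2d(np.array(p,float)),d["rvec"],d["tvec"],d["intrinsics"],None)[0].reshape(-1,2)
E
python3 - <<'E'
from h import *
a=cv2.imread("pics/top0.png")[205:355,270:470]; cv2.imwrite("pics/topc.png",cv2.resize(a,None,fx=4,fy=4,interpolation=cv2.INTER_CUBIC))
a=cv2.imread("pics/side0.png")[160:310,290:450]; cv2.imwrite("pics/sidec.png",cv2.resize(a,None,fx=4,fy=4,interpolation=cv2.INTER_CUBIC))
d=cam("top")
for uv in [(155,112),(589,112),(152,384),(592,385)]: print(onz(d,uv,.065).round(3))
E
```

```text
[0.829 0.223 0.065]
[ 0.829 -0.452  0.065]
[0.411 0.22  0.065]
[ 0.41  -0.445  0.065]
```

View pics/topc.png

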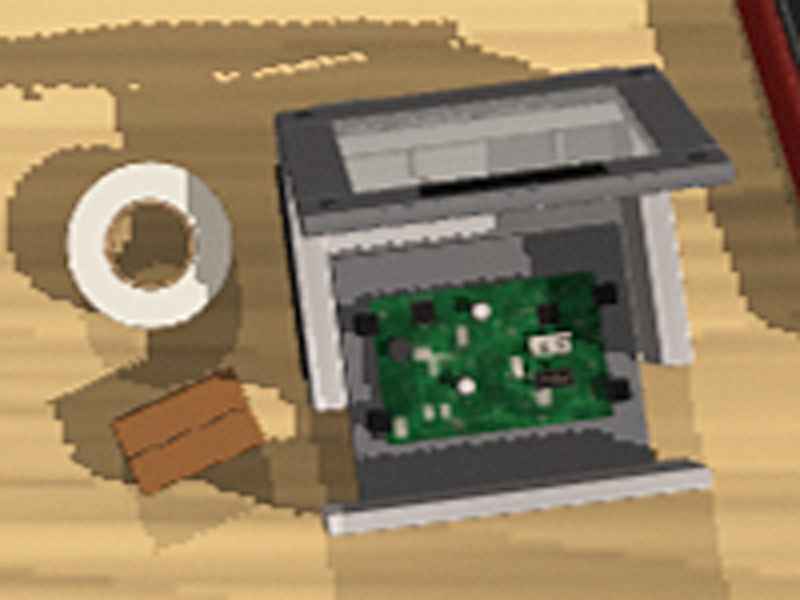

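View pics/sidec.png

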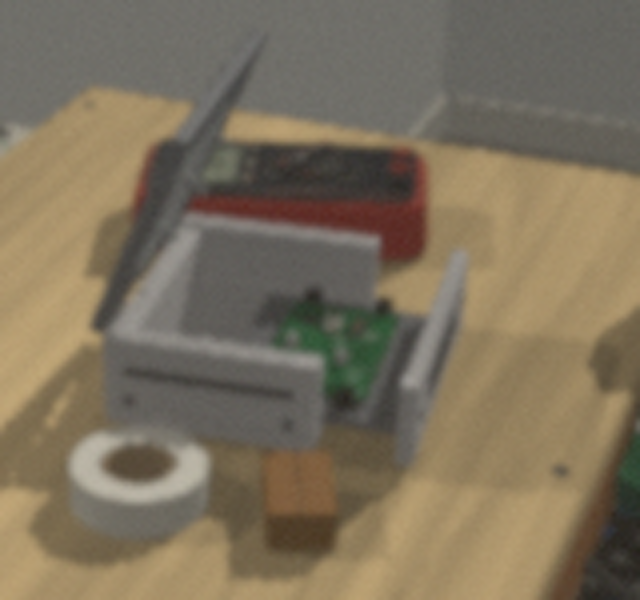

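```bash
python3 - <<'E'
from h import *
d=cam("top"); s=cam("side")
T=lambda u,v:(270+u/4,205+v/4); S=lambda u,v:(290+u/4,160+v/4)
print("cams",ray(d,(0,0))[0],ray(s,(0,0))[0])
P={}
for k,uv,z in [("panL",(328,533),.113),("panR",(711,484),.113),("panLi",(323,508),.113),("panRi",(708,466),.113),("wallL",(315,408),.115),("wallLin",(342,404),.115),("wallR",(692,362),.115),("wallRin",(664,362),.115)]:
    P[k]=onz(d,T(*uv),z); print(k,P[k].round(4))
for a,b in [("panL","panR"),("panLi","panRi"),("wallL","wallR")]:
    e=P[b]-P[a]; print(a,np.linalg.norm(e),"yaw",np.arctan2(e[0],-e[1]))
def tri(u1,u2):
    o1,v1=ray(d,u1);o2,v2=ray(s,u2)
    A=np.stack([v1,-v2],1); x,*_=np.linalg.lstsq(A,o2-o1,rcond=None)
    p,q=o1+v1*x[0],o2+v2*x[1]; return (p+q)/2,np.linalg.norm(p-q)
print("lid front R",tri(T(733,172),S(265,38)))
print("panel top outer L",tri(T(328,533),S(415,382)))
print("panel top outer R",tri(T(711,484),S(465,255)))
print("lid back L",tri(T(275,115),S(100,325)))
print("wall L front",tri(T(315,408),S(322,362)))
E
```

```text
cams [ 0.57583632 -0.0346354   0.97797872] [0.28716539 0.62060126 0.54372845]
panL [ 0.4849 -0.0804  0.113 ]
panR [ 0.5025 -0.2184  0.113 ]
panLi [ 0.4939 -0.0786  0.113 ]
panRi [ 0.509  -0.2174  0.113 ]
wallL [ 0.5298 -0.0757  0.115 ]
wallLin [ 0.5313 -0.0855  0.115 ]
wallR [ 0.5464 -0.2117  0.115 ]
wallRin [ 0.5464 -0.2016  0.115 ]
panL 0.13912959734378597 yaw 0.1268353762806488
panLi 0.13960583585149505 yaw 0.108435290276619
wallL 0.1369480107823694 yaw 0.12123512799231254
lid front R (array([ 0.6095815 , -0.20608527,  0.21200054]), np.float64(0.0021236412333934906))
panel top outer L (array([ 0.48528299, -0.08023397,  0.11380887]), np.float64(0.000544597674119169))
panel top outer R (array([ 0.50283459, -0.21916389,  0.10808769]), np.float64(0.001499012472138427))
lid back L (array([ 0.63338622, -0.06232982,  0.11861974]), np.float64(0.004452263468360349))
wall L front (array([ 0.52876778, -0.07611157,  0.11592452]), np.float64(0.0023838384088997727))
```

```bash
cat >> h.py <<'E'
PSI=0.122; C=np.array([0.5848,-0.138,0.065])
EX=np.array([np.cos(PSI),np.sin(PSI),0]); EY=np.array([-np.sin(PSI),np.cos(PSI),0])
def own(p): p=np.array(p)-C; return np.array([p@EX,p@EY,p[2]])
def world(o): return C+EX*o[0]+EY*o[1]+np.array([0,0,o[2]])
def st():
    o=arm.get_obs(); q=o["orientation"]; Rm=R.from_quat([q[1],q[2],q[3],q[0]]).as_matrix(); return o,Rm
def rel(target,Rt=None):
    o,Rm=st(); print("t",o["t"],"tcp",o["tool_pos"].round(4),"own",(own(o["tool_pos"])*1e3).round(1),"F",o["force"].round(1),"w",o["width"])
    print("shift in tool mm",(Rm.T@(np.array(target)-o["tool_pos"])*1e3).round(1))
    if Rt is not None: print("turn",R.from_matrix(Rm.T@Rt).as_rotvec().round(3))
# tool y down, tool x along tester +y or -y
def Rdown(sgn=1,psi=PSI):
    y=np.array([0,0,-1.]); ey=np.array([-np.sin(psi),np.cos(psi),0]); x=sgn*ey; return np.stack([x,y,np.cross(x,y)],1)
E
python3 - <<'E'
from h import *
o,Rm=st(); print(Rm.round(3))
for s in(1,-1): print((Rdown(s)).round(2).tolist()); rel([.42,.2,.24],Rdown(s))
x=Rdown(1)[:,0]
print(world([-.075-.02,0,.02]), world([-.092,0,.02]))
E
```

```text
[[ 0.344 -0.    -0.939]
 [ 0.939 -0.001  0.344]
 [-0.001 -1.    -0.   ]]
[[-0.12, 0.0, -0.99], [0.99, 0.0, -0.12], [0.0, -1.0, -0.0]]
t 0.25 tcp [0.1889 0.5162 0.2308] own [-313.4  697.5  165.8] F [-0.4  0.3  0.1] w 0.9966613208982956
shift in tool mm [-217.6   -9.  -325.7]
turn [-0.    -0.473 -0.001]
[[0.12, 0.0, 0.99], [-0.99, 0.0, 0.12], [-0.0, -1.0, 0.0]]
t 0.25 tcp [0.1889 0.5162 0.2308] own [-313.4  697.5  165.8] F [-0.4  0.3  0.1] w 0.9966613208982956
shift in tool mm [-217.6   -9.  -325.7]
turn [ 1.000e-03  2.669e+00 -0.000e+00]
[ 0.49050611 -0.14956127  0.085     ] [ 0.49348382 -0.14919618  0.085     ]
```

```bash
python3 -m jog '[[-22,-2,-32,0,0,0],[-22,-2,-32,0,0,0],[-22,-2,-32,0,0,0],[-22,-2,-32,0,0,0],[-22,-2,-33,0,0,0],[-22,0,-33,0,0,0],[-22,0,-33,0,0,0],[-22,0,-33,0,0,0],[-22,0,-33,0,0,0],[-20,0,-33,0,0,0],[0,0,0,0,-0.118,0],[0,0,0,0,-0.118,0],[0,0,0,0,-0.118,0],[0,0,0,0,-0.118,0]]' 1; python3 - <<'E'
from h import *
rel(world([-.092-.055,0,.16]),Rdown(1))
E
```

```text
t: 2.0
tool_pos: [0.4201, 0.1997, 0.2412]
orientation: [0.468, -0.468, -0.53, 0.53]
force: [0.5, -0.4, -0.1]
width: -0.002
t 2.0 tcp [0.4201 0.1997 0.2412] own [-122.4  355.3  176.2] F [ 0.5 -0.4 -0.1] w -0.001520877456238798
shift in tool mm [-355.2   16.2   25.8]
turn [-0.     0.003 -0.   ]
```

```bash
python3 -m jog '[[-35,0,3,0,0,0],[-35,0,3,0,0,0],[-35,0,3,0,0,0],[-35,0,3,0,0,0],[-35,0,3,0,0,0],[-36,0,3,0,0,0],[-36,0,3,0,0,0],[-36,0,2,0,0,0],[-36,0,2,0,0,0],[-36,0,1,0,0,0],[0,20,0,0,0,0],[0,30,0,0,0,0],[0,30,0,0,0,0],[0,30,0,0,0,0],[0,30,0,0,0,0]]'; python3 - <<'E'
from h import *
rel(world([-.092-.055,0,.02]),Rdown(1))
for n in ["side","top","wrist"]:
    d=arm.get_image(n); im=d["image"][:,:,::-1]; cv2.imwrite(f"pics/{n}1.png",im)
t=cv2.imread("pics/top1.png")[205:355,270:470]; s=cv2.imread("pics/side1.png")[150:300,290:490]
cv2.imwrite("pics/c1.png",np.hstack([cv2.resize(t,(400,300)),cv2.resize(s,(400,300))]))
E
```

```text
t: 3.88
tool_pos: [0.4374, -0.1556, 0.1004]
orientation: [-0.469, 0.469, 0.53, -0.529]
force: [-0.3, 0.4, -0.0]
width: 0.003
t 3.875 tcp [ 0.4374 -0.1556  0.1004] own [-148.4    0.5   35.4] F [-0.3  0.4 -0. ] w 0.0026114878475110843
shift in tool mm [-0.5 15.4 -1.4]
turn [ 0. -0.  0.]
```

View pics/c1.png

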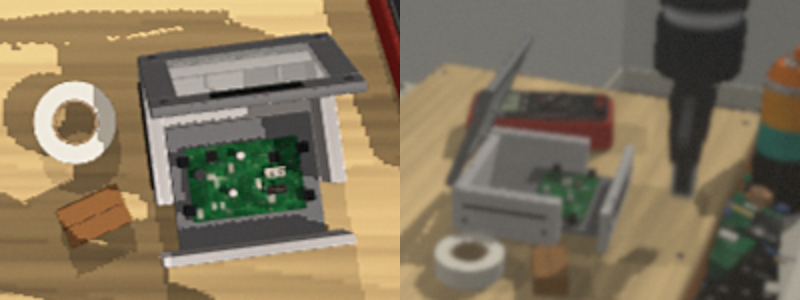

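View pics/wrist1.png

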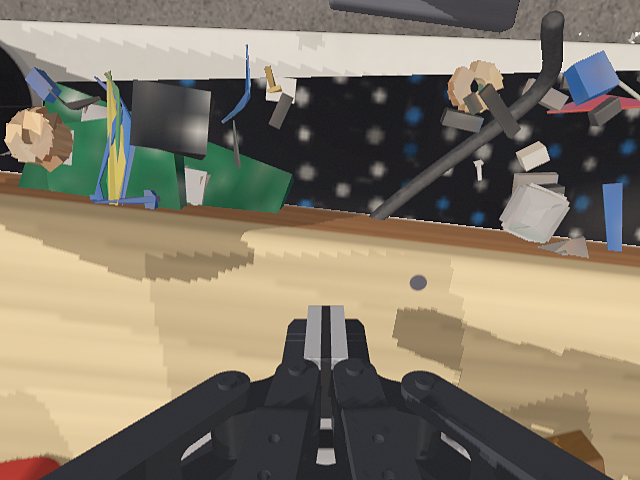

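```bash
python3 -m jog '[[0,5,0,0,0,0],[0,5,-4,0,0,0],[0,0,-6,0,0,0],[0,0,-8,0,0,0],[0,0,-8,0,0,0],[0,0,-6,0,0,0],[0,0,-4,0,0,0],[0,0,-3,0,0,0],[0,0,-2,0,0,0],[0,0,-2,0,0,0]]'; python3 - <<'E'
from h import *
rel(world([-.055-.011,0,.025]))
E
```

```text
t: 5.28
tool_pos: [0.48, -0.1506, 0.0913]
orientation: [0.469, -0.469, -0.529, 0.529]
force: [-0.4, 0.2, -0.1]
width: -0.002
t 5.275 tcp [ 0.48   -0.1506  0.0913] own [-105.5    0.3   26.3] F [-0.4  0.2 -0.1] w -0.002167858464787619
shift in tool mm [ -0.2   1.3 -39.5]
```

```bash
python3 -m jog '[[0,0,-2,0,0,0],[0,0,-2,0,0,0],[0,0,-2,0,0,0],[0,0,-2,0,0,0]]';python3 -m jog '[[0,0,-2,0,0,0],[0,0,-2,0,0,0],[0,0,-2,0,0,0],[0,0,-2,0,0,0],[0,0,-2,0,0,0]]'; python3 - <<'E'
from h import *
rel(world([-.055-.011,0,.025]))
for n in ["side","top"]:
    d=arm.get_image(n); im=d["image"][:,:,::-1]; cv2.imwrite(f"pics/{n}2.png",im)
t=cv2.imread("pics/top2.png")[205:355,270:470]; s=cv2.imread("pics/side2.png")[150:300,290:490]
cv2.imwrite("pics/c2.png",np.hstack([cv2.resize(t,(400,300)),cv2.resize(s,(400,300))]))
E
```

```text
t: 5.78
tool_pos: [0.4878, -0.1496, 0.0913]
orientation: [0.469, -0.469, -0.529, 0.529]
force: [-1.4, -0.0, 1.0]
width: -0.001
t: 6.4
tool_pos: [0.498, -0.1483, 0.0912]
orientation: [0.469, -0.469, -0.529, 0.529]
force: [-2.2, -0.0, -0.0]
width: 0.002
t 6.4 tcp [ 0.498  -0.1483  0.0912] own [-87.4   0.4  26.2] F [-2.2 -0.  -0. ] w 0.00200685713030847
shift in tool mm [ -0.4   1.2 -21.4]
```

View pics/c2.png

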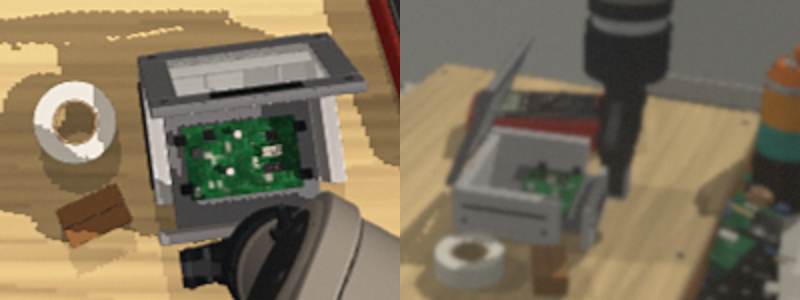

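```bash
python3 -m jog '[[0,0,-2,0,0,0],[0,0,-2,0,0,0],[0,0,-2,0,0,0],[0,0,-2,0,0,0],[0,0,-2,0,0,0],[0,0,-2,0,0,0],[0,0,-2,0,0,0]]'|grep -E "pos|force";python3 -m jog '[[0,0,-1,0,0,0],[0,0,-1,0,0,0]]'|grep -E "pos|force";python3 -m jog '[[0,0,-1,0,0,0],[0,0,-1,0,0,0]]'|grep -E "pos|force"
```

```text
tool_pos: [0.5119, -0.1465, 0.0913]
force: [-1.1, 1.0, -0.2]
tool_pos: [0.5138, -0.1463, 0.0913]
force: [-2.3, 1.4, 0.6]
tool_pos: [0.5158, -0.146, 0.0913]
force: [-1.7, 1.1, -0.1]
```

```bash
python3 -m jog '[[0,0,-1,0,0,0]]'|grep -E "pos|force";python3 -m jog '[[0,0,-1,0,0,0]]'|grep -E "pos|force"; python3 - <<'E'
from h import *
rel(world([-.066,0,.025]))
for n in ["side","top"]:
    d=arm.get_image(n); im=d["image"][:,:,::-1]; cv2.imwrite(f"pics/{n}3.png",im)
t=cv2.imread("pics/top3.png")[240:300+45,320:460]; s=cv2.imread("pics/side3.png")[200:290,300:440]
cv2.imwrite("pics/c3.png",np.vstack([cv2.resize(t[:70],(800,400)),cv2.resize(s[:35],(800,200))]))
cv2.imwrite("pics/c3.png",np.hstack([cv2.resize(t,None,fx=2.8,fy=2.8),cv2.resize(s,(392,294))]))
E
```

```text
tool_pos: [0.5168, -0.146, 0.0913]
force: [-2.0, 1.5, -0.2]
tool_pos: [0.5178, -0.1459, 0.0912]
force: [-1.7, 1.4, 0.7]
t 8.125 tcp [ 0.5178 -0.1459  0.0912] own [-67.5   0.3  26.2] F [-1.7  1.4  0.7] w -0.0029094293818705138
shift in tool mm [-0.3  1.2 -1.5]
```

View pics/c3.png

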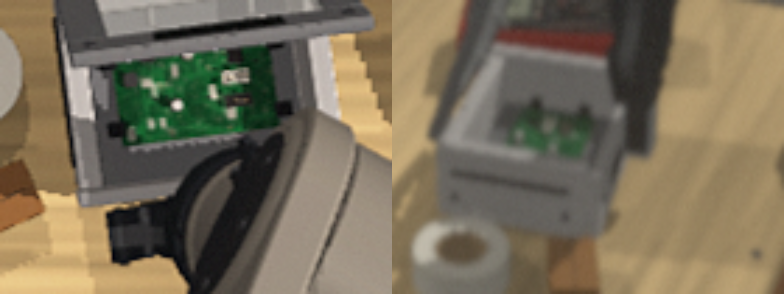

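Nearly home, so I'll continue in millimetre steps until the force rises.

```bash
for i in 1; do python3 -m jog '[[0,0,-1,0,0,0]]'|grep -E "pos|force"; done; python3 -m jog '[[0,0,-1,0,0,0]]'|grep -E "pos|force"
```

```text
tool_pos: [0.5187, -0.1459, 0.0913]
force: [-0.8, 1.5, -0.1]
tool_pos: [0.5195, -0.1458, 0.0913]
force: [-2.3, 1.3, 1.7]
```

```bash
python3 -m jog '[[0,0,-0.7,0,0,0]]'|grep -E "pos|force"; python3 -m jog '[[0,0,-0.7,0,0,0]]'|grep -E "pos|force"
```

```text
tool_pos: [0.5195, -0.1458, 0.0913]
force: [-4.7, 0.6, 3.0]
tool_pos: [0.5195, -0.1458, 0.0913]
force: [-5.8, 1.7, 5.2]
```

The TCP has stopped while the force climbs, so the carrier is home. Backing off to check.

```bash
python3 -m jog '[[0,0,3,0,0,0],[0,0,10,0,0,0],[0,0,25,0,0,0],[0,-20,30,0,0,0],[0,-40,10,0,0,0],[0,-50,0,0,0,0],[0,-50,0,0,0,0],[0,-25,0,0,0,0]]'; python3 - <<'E'
from h import *
rel(world([.08,0,.2]))
for n in ["side","top"]:
    d=arm.get_image(n); im=d["image"][:,:,::-1]; cv2.imwrite(f"pics/{n}4.png",im)
t=cv2.imread("pics/top4.png")[205:345,320:480]; s=cv2.imread("pics/side4.png")[150:290,290:450]
cv2.imwrite("pics/c4.png",np.hstack([cv2.resize(t,(400,350),interpolation=2),cv2.resize(s,(400,350),interpolation=2)]))
cv2.imwrite("pics/c4t.png",cv2.resize(t,(800,700)[:2] and (640,560),interpolation=2))
E
```

```text
t: 9.72
tool_pos: [0.445, -0.156, 0.2796]
orientation: [-0.467, 0.471, 0.531, -0.528]
force: [-0.1, 0.3, 0.0]
width: 0.004
t 9.725 tcp [ 0.445  -0.156   0.2796] own [-141.    -0.9  214.6] F [-0.1  0.3  0. ] w 0.004135933260186841
shift in tool mm [   1.2   16.1 -220.9]
```

View pics/c4.png

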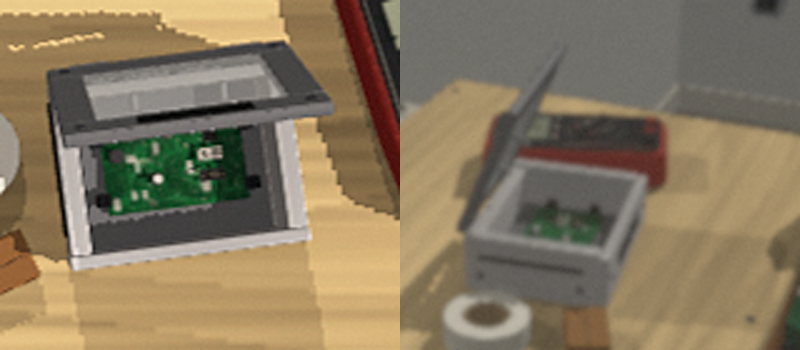

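View pics/c4t.png

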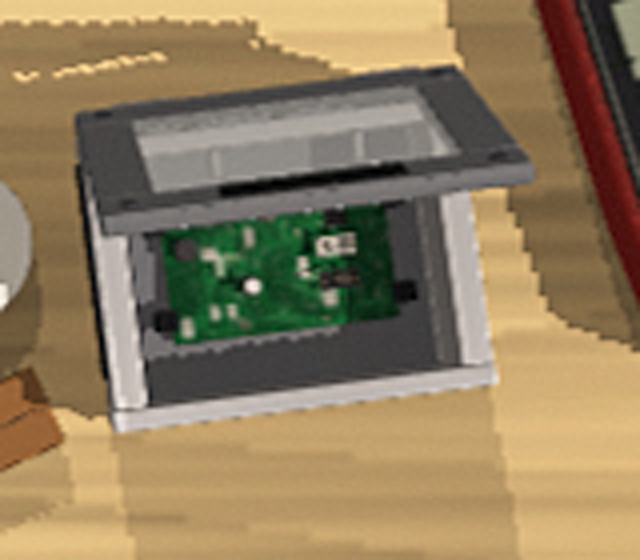

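Compared with before, the tester and lid have not moved, and the panel now lies flush, with its edge at (115,432)–(497,382) in the 4x crop. Next I'll go over and behind the lid.

```bash
python3 -m jog '[[0,0,-20,0,0,0],[0,0,-36,0,0,0],[0,0,-36,0,0,0],[0,0,-36,0,0,0],[0,0,-36,0,0,0],[0,0,-32,0,0,0],[0,20,0,0,0,0],[0,24,0,0,0,0],[0,20,0,0,0,0],[0,6,0,0,0,0],[0,0,0,0,0,0]]'; python3 - <<'E'
from h import *
d=arm.get_image("top")
T=lambda u,v:(320+u/4,205+v/4)
for uv in [(116,432),(497,382)]: print((own(onz(d,T(*uv),.113))*1e3).round(1))
rel(world([.045,0,.145]),Rdown())
for n in ["side","top"]:
    d=arm.get_image(n); im=d["image"][:,:,::-1]; cv2.imwrite(f"pics/{n}5.png",im)
t=cv2.imread("pics/top5.png")[185:325,320:480]; s=cv2.imread("pics/side5.png")[130:270,280:440]
cv2.imwrite("pics/c5.png",np.hstack([cv2.resize(t,(400,350),interpolation=2),cv2.resize(s,(400,350),interpolation=2)]))
E
```

```text
t: 11.2
tool_pos: [0.6379, -0.1313, 0.2056]
orientation: [0.469, -0.469, -0.529, 0.53]
force: [1.0, 0.3, -0.5]
width: 0.001
[-55.7  69.1  48. ]
[-54.6 -69.7  48. ]
t 11.25 tcp [ 0.6384 -0.1315  0.2065] own [ 54.   -0.  141.5] F [ 0.  -0.2  0.4] w -0.002530480642575633
shift in tool mm [ 0.  -3.5  9. ]
turn [ 0.001 -0.001 -0.   ]
```

View pics/c5.png

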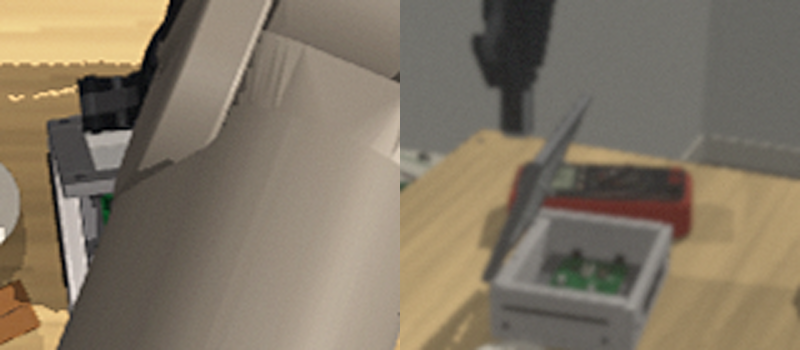

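```bash
python3 -m jog '[[0,0,-4,0,0,0],[0,0,-4,0,0,0],[0,0,-3,0,0,0],[0,0,-3,0,0,0]]'|grep -E "pos|force";python3 -m jog '[[0,0,-3,0,0,0],[0,0,-3,0,0,0],[0,0,-3,0,0,0]]'|grep -E "pos|force";python3 -m jog '[[0,0,-3,0,0,0],[0,1,-3,0,0,0]]'|grep -E "pos|force"; python3 -c "
from h import *
rel(world([0,0,.12]))"
```

```text
tool_pos: [0.6525, -0.1295, 0.2062]
force: [0.5, -0.3, 0.2]
tool_pos: [0.6613, -0.1284, 0.2063]
force: [0.1, -0.1, -0.3]
tool_pos: [0.6673, -0.1277, 0.2054]
force: [0.1, -1.1, -0.3]
t 12.475 tcp [ 0.6673 -0.1277  0.2054] own [8.320e+01 1.000e-01 1.404e+02] F [ 0.1 -1.1 -0.3] w -0.0003181604315144924
shift in tool mm [-0.2 20.3 83.2]
```

I moved the wrong way: toward the robot is tool +z. It did no harm, so I'll go back.

```bash
python3 -m jog '[[0,0,8,0,0,0],[0,0,10,0,0,0],[0,0,10,0,0,0],[0,0,8,0,0,0],[0,0,5,0,0,0],[0,0,3,0,0,0]]'|grep -E "pos|force";python3 -m jog '[[0,0,3,0,0,0],[0,0,3,0,0,0]]'|grep -E "pos|force";python3 -m jog '[[0,0,3,0,0,0],[0,0.5,2,0,0,0]]'|grep -E "pos|force"; python3 -c "
from h import *
rel(world([0,0,.12]))"
```

```text
tool_pos: [0.6232, -0.1331, 0.2054]
force: [0.4, 0.1, -0.1]
tool_pos: [0.6183, -0.1335, 0.2054]
force: [2.6, 0.6, -0.4]
tool_pos: [0.6126, -0.1342, 0.2049]
force: [1.1, -0.5, -0.1]
t 13.725 tcp [ 0.6126 -0.1342  0.2049] own [ 28.1   0.4 139.9] F [ 1.1 -0.5 -0.1] w -0.002110008600014634
shift in tool mm [-0.4 19.9 28.1]
```

```bash
python3 -m jog '[[0,1.3,2.7,0,0,0],[0,1.3,2.7,0,0,0],[0,1.4,2.8,0,0,0],[0,1.8,2.7,0,0,0],[0,1.8,2.7,0,0,0],[0,1.8,2.7,0,0,0],[0,1.8,2.7,0,0,0],[0,1.8,2.7,0,0,0],[0,1.7,2.7,0,0,0]]'|grep -E "pos|force"; python3 -m jog '[[0,2.3,2.3,0,0,0],[0,2.3,2.3,0,0,0],[0,2.3,2.3,0,0,0],[0,2.3,2.3,0,0,0],[0,2.3,2.3,0,0,0],[0,2.3,2.2,0,0,0]]'|grep -E "pos|force"; python3 - <<'E'
from h import *
rel(world([-.0206,0,.0951]),Rdown())
for n in ["side","top"]:
    d=arm.get_image(n); im=d["image"][:,:,::-1]; cv2.imwrite(f"pics/{n}6.png",im)
t=cv2.imread("pics/top6.png")[205:345,320:480]; s=cv2.imread("pics/side6.png")[130:270,280:440]
cv2.imwrite("pics/c6.png",np.hstack([cv2.resize(t,(400,350),interpolation=2),cv2.resize(s,(400,350),interpolation=2)]))
E
```

```text
tool_pos: [0.5883, -0.1375, 0.1899]
force: [1.3, -0.2, 0.4]
tool_pos: [0.5746, -0.1392, 0.1761]
force: [1.6, -0.5, 1.5]
t 15.6 tcp [ 0.5746 -0.1392  0.1761] own [-1.020e+01  1.000e-01  1.111e+02] F [ 1.6 -0.5  1.5] w 0.00019898812694622587
shift in tool mm [-0.1 16.  10.4]
turn [ 0.    -0.001 -0.   ]
```

View pics/c6.png

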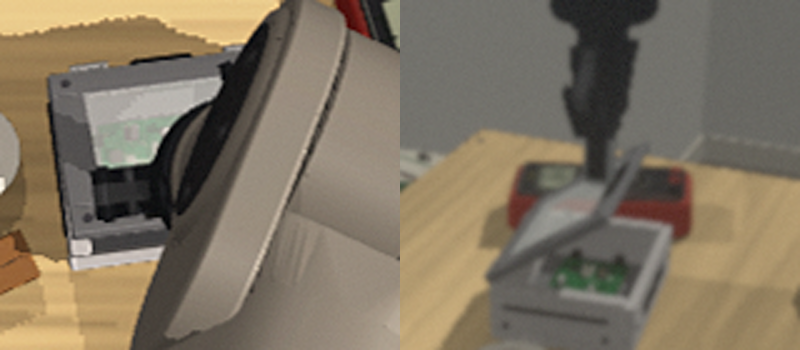

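The lid is coming down as planned. Continuing along the arc.

```bash
python3 -m jog '[[0,2.7,1.8,0,0,0],[0,2.7,1.8,0,0,0],[0,2.7,1.8,0,0,0],[0,2.7,1.8,0,0,0],[0,2.7,1.8,0,0,0],[0,2.7,1.7,0,0,0]]'|grep -E "pos|force"; python3 -m jog '[[0,3,1.2,0,0,0],[0,3,1.2,0,0,0],[0,3,1.2,0,0,0],[0,3,1.2,0,0,0],[0,3,1.2,0,0,0],[0,3,1.2,0,0,0]]'|grep -E "pos|force"; python3 -m jog '[[0,3,0.8,0,0,0],[0,3,0.6,0,0,0],[0,3,0.6,0,0,0],[0,2,0.4,0,0,0],[0,2,0.2,0,0,0],[0,2,0,0,0,0]]'|grep -E "pos|force"; python3 - <<'E'
from h import *
rel(world([-.0314,0,.058]),Rdown())
E
```

```text
tool_pos: [0.5641, -0.1402, 0.1599]
force: [-0.5, 0.3, 1.4]
tool_pos: [0.557, -0.1412, 0.1419]
force: [0.3, 0.4, 1.7]
tool_pos: [0.554, -0.1416, 0.1269]
force: [-0.8, 0.5, 1.3]
t 17.95 tcp [ 0.554  -0.1416  0.1269] own [-31.    0.2  61.9] F [-0.8  0.5  1.3] w -0.002786024311818521
shift in tool mm [-0.2  3.9  0.4]
turn [-0.001 -0.001  0.   ]
```

```bash
python3 -m jog '[[0,1,0,0,0,0],[0,1,0,0,0,0]]'|grep -E "pos|force"; python3 -m jog '[[0,1,0,0,0,0],[0,1,0,0,0,0]]'|grep -E "pos|force"; python3 -m jog '[[0,0.7,0,0,0,0]]'|grep -E "pos|force"
```

```text
tool_pos: [0.5542, -0.1415, 0.125]
force: [-0.2, -1.1, 2.1]
tool_pos: [0.5543, -0.1415, 0.1231]
force: [-1.4, 0.4, 3.4]
tool_pos: [0.5543, -0.1415, 0.1229]
force: [-2.4, 0.3, 6.1]
```

```bash
python3 -m jog '[[0,0.7,0,0,0,0]]'|grep -E "pos|force"; python3 -m jog '[[0,0.5,0,0,0,0],[0,0,0,0,0,0]]'|grep -E "pos|force"; python3 -m jog '[[0,-4,0,0,0,0],[0,-10,0,0,0,0],[0,-25,0,0,0,0],[0,-40,0,0,0,0],[0,-40,10,0,0,0],[0,-20,30,0,0,0],[0,0,40,0,0,0],[0,0,40,0,0,0],[0,0,30,0,0,0],[0,0,0,0,0,0]]'; python3 - <<'E'
from h import *
rel(world([-.0314,0,.058]))
for n in ["side","top"]:
    d=arm.get_image(n); im=d["image"][:,:,::-1]; cv2.imwrite(f"pics/{n}7.png",im)
t=cv2.imread("pics/top7.png")[205:345,270:480]; s=cv2.imread("pics/side7.png")[180:310,290:450]
cv2.imwrite("pics/c7t.png",cv2.resize(t,None,fx=3.8,fy=3.8,interpolation=2));cv2.imwrite("pics/c7s.png",cv2.resize(s,None,fx=4,fy=4,interpolation=2))
E
```

```text
tool_pos: [0.5544, -0.1415, 0.1228]
force: [-3.1, 1.5, 9.2]
tool_pos: [0.5544, -0.1415, 0.1228]
force: [-4.0, 0.2, 9.0]
t: 20.2
tool_pos: [0.4038, -0.1603, 0.2608]
orientation: [-0.469, 0.469, 0.53, -0.528]
force: [-0.1, -0.1, 0.3]
width: -0.004
t 20.2 tcp [ 0.4038 -0.1603  0.2608] own [-1.823e+02 -1.000e-01  1.958e+02] F [-0.1 -0.1  0.3] w -0.004117904496979398
shift in tool mm [   0.4  138.1 -150.7]
```

View pics/c7t.png

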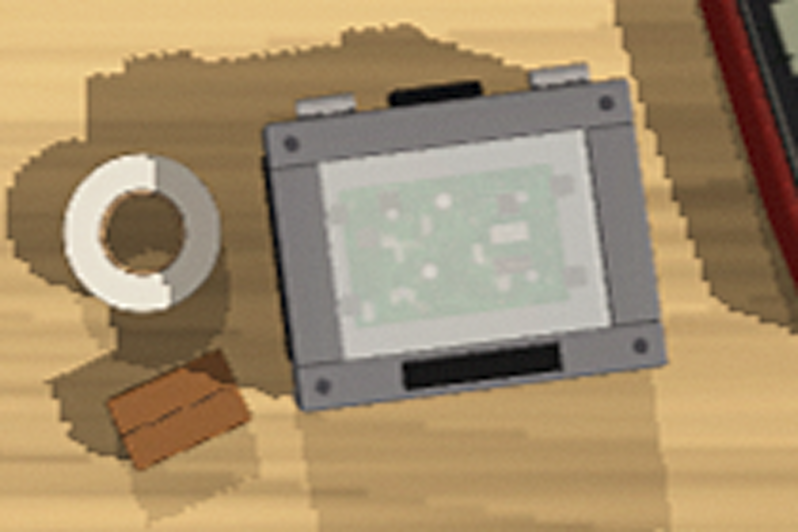

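View pics/c7s.png

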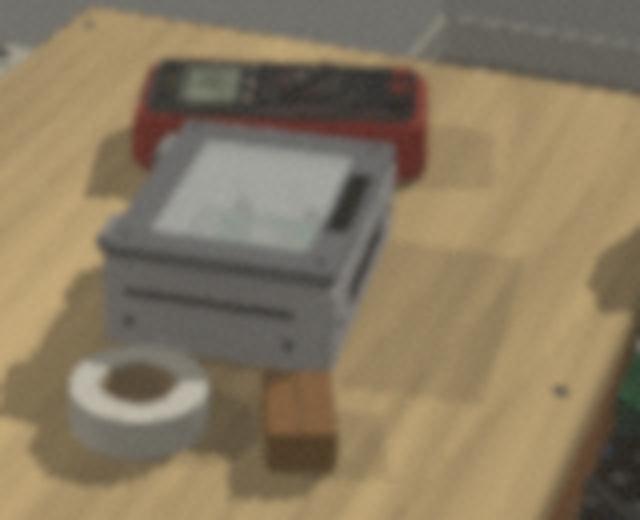

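The lid lies flat and square on the box, with no panel strip showing beyond its front edge at (303,408)–(665,362). The tape, carton and multimeter are where they were, and the arm is clear.

```bash
python3 - <<'E'
from h import *
d=arm.get_image("top")
for u,v in [(303,409),(665,364),(265,127),(627,80)]: print((own(onz(d,(270+u/3.8,205+v/3.8),.123))*1e3).round(1))
arm.job_done()
E
```

```text
[-54.6  68.4  58. ]
[-54.4 -68.7  58. ]
[52.4 69.5 58. ]
[ 53.4 -68.7  58. ]
the job is handed in; nothing more can be done
```

The carrier is fully home and the lid is flat shut, in that order, using only the closed fingertips. I handed the job in at about 20 s, with the arm clear of everything.

- **Carrier:** I pushed the centre of the front panel until the arm stopped and the force rose to about 6 N sideways. In the top camera image the panel face then measured 55 mm in front of the tester's centre, which is where it belongs when home.
- **Lid:** I pushed it down along its arc from behind, with only a few newtons, and pressed it shut with about 9 N. The fingertips stopped 57.8 mm above the plywood; shut is 58 mm. In the last image the lid's corners sit at the box outline to within 1–3 mm.
- **Everything else:** The last pictures show the tester in its place, and the tape roll, carton and multimeter unmoved. Nothing touched the circuit board.
- **One slip:** Behind the lid I first moved about 30 mm the wrong way, away from the robot. It was in free air, touched nothing, and I corrected it.

No check failed.

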